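# Load the brake test bench's changeover nests

### The arm

A 6-joint arm with a two-finger parallel gripper is mounted at the origin on the work surface. World frame = base frame: x ahead of the robot, y to its left, z up, the work surface at z = 0. Lengths are in mm, angles in rad, forces in N, time in s.
With the tool pointing down it reaches from about 275 to 1000 mm from the base axis. Payload 8.4 kg.
Tool frame: the origin (TCP) lies between the finger pads; the fingertips stand r.finger_overhang ahead of it and the grasp point (between the pads) is the TCP (r.finger_overhang is the distance from the TCP to the fingertips, in mm); z points along the fingers, y is the line along which they close (so a half turn about z gives the same grasp; the last joint's range is limited). The gripper opens to 85 mm and grips with 20 to 120 N. Pads are 22 mm wide; open, the fingers measure 114 mm over their backs; the gripper's body (76 mm by 85 mm) begins 54 mm behind the grasp point. The pads swing forward as they close: fully open they stand 13 mm farther back than shut.
Start: joints at [-1.261, 0.353, 1.633, -0, 1.155, -0.002], TCP at [191.731, -594.867, 250.281] pointing down, gripper open.
Joint ranges: [-2.63, 2.63], [-0.92, 2.1], [0.06, 2.66], [-1.3, 4.44], [0, 2.69], [-3.02, 3.02]. Speed limits (rad/s): [2.22, 2.22, 2.79, 3.14, 3.14, 3.14].

### API

Orientations are given as [roll, pitch, yaw] about the fixed x, y, z axes, in that order (R = Rz(yaw) Ry(pitch) Rx(roll)).
In Python, from rig import r, cams, sign_off gives the robot as it stands.
- The arm moves only by the shell command python3 -m crank 'ROWS' [FORCE]. ROWS is JSON, a list of rows, each a list of 7 numbers: the shift along the tool's x, y, z in m, then the turn, a rotation vector about the tool's x, y, z in rad, then the closure, from 0 (fully open) to 1 (shut). In form: [[dx, dy, dz, ax, ay, az, gripper], ...]. A call has 1 to 5 rows; each row is the pose to reach, as a shift and turn from the pose commanded when the call began, along the tool's axes at that moment; what a row does not reach only later rows make up. A row lasts 1/10 s, in which the tool goes at most 50 mm and 8.59 degrees, less where a joint would pass 70% of its speed; a pose out of reach is approached as far as the arm can. A call with a gripper value outside its range is refused whole. The fingers move at their own pace and stop on an object; FORCE is the grip in N (left out, the last holds). Time passes only in rows, so rows that repeat a pose let the fingers close. It gives the time, the measured TCP pose, the force, the opening and the grip force at its end, in the units of the state.
- r.sense(): the state, without advancing time (a new reading comes with each control period).
- cams.grab_frame(name): name is "scene" or "top"; returns a dict with "image" (480x640x3 uint8, red, green, blue), "fx", "fy", "cx", "cy" (pixels), "position" and "orientation" of the camera in the world. Camera axes: x right, y down, z forward; pixel columns grow to the right and rows downward; lengths in mm; the calibration is good to about 2 mm. A picture is of the moment at which its call begins. There is no depth.
- sign_off(): hands the job in; it is judged then, once.
The state is a dict: "clock": time; "qpos": joint angles; "qvel": joint speeds; "joint_efforts": joint torques, N m; "eef_pos": TCP position; "tcp_rot": TCP orientation; "contact_force": force on the tool from outside, world axes, zero at the start; "wrist_torque": the same for the moment, N m; "opening": opening from 0.0 (shut) to 1.0 (fully open); "grasp_force": force on a finger pad.
Only numpy, scipy, OpenCV 4.12 (cv2) and the standard library are available. Lean on these libraries where they do the work, as an engineer would, in place of code of your own. Each camera call takes 0.05 s, during which the arm holds its last target. There are 200 camera calls.

### The job

Get the brake caliper test bench ready for its next job: set the steel piston, the brake pad, the red-levered hand valve and the brass union each into the white-rimmed nest of its own shape and colour. Each must sit flat and upright on the floor of its pocket, inside the rim, and be let go; do not knock over the amber bottle.

Things in the scene. Friction and masses are not known exactly. Their poses are not given: they have to be found in the camera images.
- piston: loose steel brake piston with a blue band and a blue ring round its top, an upright cylinder 42 mm in diameter, 48 mm tall, about 250 g; origin at the centre of its underside, z up. Belongs in nest_piston, any yaw. Starts on the table, like the other parts on the robot's side of the nests
- pad: loose brake pad lying flat, 280 g: green plate 90 (x) by 44 (y) by 6 mm; on it two black blocks 44 mm wide (y), from x -35.5 to 35.5 mm with a 3 mm gap at x = 0, tops 22 mm above the underside. Origin: centre of underside, z up. Grip across y on the blocks, fingertips 8 to 12 mm above the underside to clear the rim. Belongs in nest_pad, lengthwise, black side up, either way round
- valve: loose hand valve, 250 g: black block 56 (x) by 36 (y) by 34 mm tall with an upright red lever paddle amid its top, 22 (x) by 12 mm (y), from 34 to 84 mm above the underside. Origin: centre of underside, z up. Lift it by the paddle, gripped across y about 65 mm above the underside. Belongs in nest_valve, lengthwise along the pocket, either way round
- union: loose brass hexagonal union, upright, 180 g: hexagon 40 mm across flats, 32 mm tall, with a round neck 26 mm in diameter on top, up to 46 mm. Origin: centre of underside, z up; flats face its x axis and every 60 degrees from it. Grip across two flats, fingertips 8 to 12 mm above the underside. Belongs in nest_union, neck up, any yaw
- nest_piston: round nest with a blue floor, pocket 60 mm in diameter. Rims are white, 5 mm wide; the pocket floor is 4 mm and the rim top 10 mm above the table. Fixed to the table; origin at the centre of its underside, z up
- nest_pad: long rectangular nest with a green floor, pocket 108 mm (x) by 62 mm (y). Rims are white, 5 mm wide; the pocket floor is 4 mm and the rim top 10 mm above the table. Fixed to the table; origin at the centre of its underside, z up, x along its length
- nest_valve: short rectangular nest with a red floor, pocket 74 mm (x) by 54 mm (y). Rims are white, 5 mm wide; the pocket floor is 4 mm and the rim top 10 mm above the table. Fixed to the table; origin at the centre of its underside, z up, x along its length
- nest_union: hexagonal nest with a yellow floor, pocket 58 mm across flats. Rims are white, 5 mm wide; the pocket floor is 4 mm and the rim top 10 mm above the table. Fixed to the table; origin at the centre of its underside, z up, x towards a flat
- bottle: loose amber bottle with a black cap, standing beside the parts on the left (+y), 60 mm in diameter, 130 mm tall, 400 g; origin at the centre of its underside, z up. To be left standing
Things that resemble listed ones, but are neither listed nor needed, are in the scene too. What is shaped like the piston but purple is not meant.

How it is judged (in metres and radians):
At the end, for the whole second after the job is handed in: each of the four parts stands in its own nest: centre within 15 mm of the nest's centre horizontally, underside on the pocket floor (1 to 6.5 mm above the nest's underside), upright within 0.06 rad, at rest (below 0.02 m/s and 0.2 rad/s) (horizontal distance between piston and nest_piston below 0.015 m and z of piston in the frame of nest_piston between 0.001 and 0.0065 m and angle between each of piston, pad, valve, union's own z axis and vertical below 0.06 rad and linear speed of each of piston, pad, valve, union below 0.02 m/s and angular speed of each of piston, pad, valve, union below 0.2 rad/s and horizontal distance between pad and nest_pad below 0.015 m and z of pad in the frame of nest_pad between 0.001 and 0.0065 m and horizontal distance between valve and nest_valve below 0.015 m and z of valve in the frame of nest_valve between 0.001 and 0.0065 m and horizontal distance between union and nest_union below 0.015 m and z of union in the frame of nest_union between 0.001 and 0.0065 m); the robot touches nothing.
It fails at once if the amber bottle is knocked over (leans more than 0.5 rad) (angle between bottle's own z axis and vertical above 0.5 rad).
It also fails if it takes over 106 s, if anything falls off the work surface, if the arm or the gripper's body presses on something with over 40 N, if the wrist force passes 120 N, or if a joint passes its speed limit or range.

## Working session

There is one attempt and no reset: what is moved stays moved. The work goes in short steps, Python scripts to look and compute and a shell command to move; the robot and the scene stay as the last step left them, time stands still between calls to the robot, and variables do not carry over. Pictures are saved under pics/ and viewed, at most 14 in all, crops included, and the job is handed in when it is done.

```bash
ls; mkdir -p pics; python3 - <<'E'
from rig import r,cams
import cv2
for n in("top","scene"):
    f=cams.grab_frame(n); cv2.imwrite(f"pics/{n}0.png",f["image"][:,:,::-1]); print(n,{k:v for k,v in f.items() if k!="image"})
print(r.sense(), r.finger_overhang)
E
```

```text
pics
top {'fx': 507.28678360585934, 'fy': 507.28678360585934, 'cx': 313.5079341157743, 'cy': 238.257724333365, 'position': array([ 437.66070093,   64.21536901, 1047.08191902]), 'orientation': array([-3.0598017 , -0.00563365, -1.57863474])}
scene {'fx': 553.8646351095998, 'fy': 553.8646351095998, 'cx': 328.37197675810637, 'cy': 231.29065574102978, 'position': array([1291.46290235,  603.19627309,  891.37333591]), 'orientation': array([-2.29853181,  0.00626509,  2.16001181])}
{'clock': 0.1, 'qpos': array([-1.26139761e+00,  3.53622593e-01,  1.63407620e+00,  2.90884881e-05,
        1.15518879e+00, -2.37709609e-03]), 'qvel': array([-0.00089959, -0.00252753, -0.00162272,  0.00068664,  0.00099073,
        0.00077919]), 'joint_efforts': array([-1.00492209e-03, -6.06361556e+01, -3.42817318e+01,  4.07518337e-05,
        3.81680700e-03, -2.31473997e-06]), 'eef_pos': array([ 191.61483557, -594.46991577,  249.60240389]), 'tcp_rot': array([-3.14029779e+00, -2.96750943e-05,  3.11764029e-01]), 'contact_force': array([-1.24604823, -0.40161379,  0.35167477]), 'wrist_torque': array([-0.0086645 , -0.00220263, -0.00388208]), 'grasp_force': 0.0, 'opening': 0.9975294124716292} 19.0
```

View pics/top0.png

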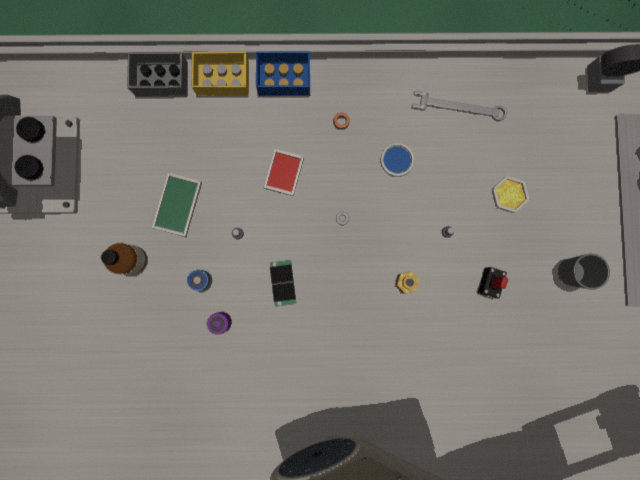

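View pics/scene0.png

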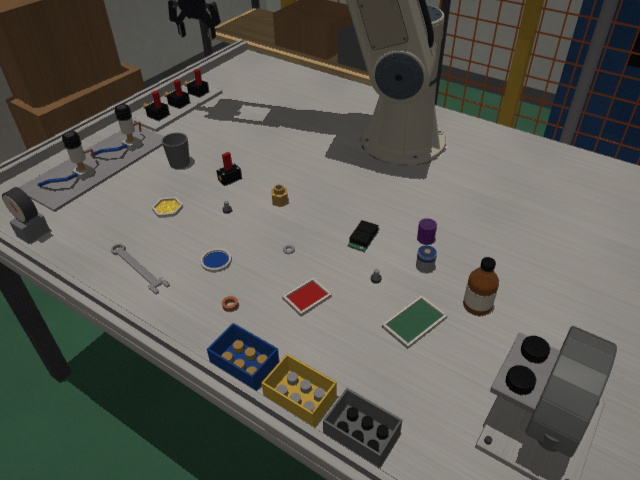

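Candidates in the top view:
- **Piston:** the blue-ringed part at (199,281). The purple one at (218,323) is the decoy.
- **Pad:** (283,283).
- **Valve:** (493,283). The three red-levered ones on the far-left board in the scene view are fixed.
- **Union:** (408,282). The copper ring at (341,120) and the grey washer at (342,218) are not it.
- **Nests:** green (177,205), red (284,172), blue (397,160), yellow (510,194). The bins are not nests.
- **Bottle:** (120,258).

Next I check these in one close crop and measure.

```bash
cat > h.py <<'E'
import numpy as np,cv2
from scipy.spatial.transform import Rotation as R
from rig import r,cams
def ray(f,uv):
    d=R.from_euler('xyz',f["orientation"]).apply([(uv[0]-f["cx"])/f["fx"],(uv[1]-f["cy"])/f["fy"],1.]); return np.array(f["position"]),d
def at(f,uv,z):
    p,d=ray(f,uv); return (p+d*(z-p[2])/d[2])[:2]
def pix(f,P):
    c=R.from_euler('xyz',f["orientation"]).inv().apply(np.array(P,float)-f["position"])
    return np.stack([f["fx"]*c[...,0]/c[...,2]+f["cx"],f["fy"]*c[...,1]/c[...,2]+f["cy"]],-1)
def to(x,y,z,yaw):
    "shift (m) in tool axes and turn about tool z from the present pose to the wanted one (tool down)"
    s=r.sense(); T=R.from_euler('xyz',s["tcp_rot"]); W=R.from_euler('xyz',[np.pi,0,yaw])
    return np.round(T.inv().apply(np.array([x,y,z])-s["eef_pos"])/1000,4),np.round((T.inv()*W).as_rotvec(),3)
E
python3 - <<'E'
from h import *
f=cams.grab_frame("top"); im=f["image"]; hsv=cv2.cvtColor(im,cv2.COLOR_RGB2HSV)
def seg(name,c,w,lo,hi,z):
    x,y=c; m=cv2.inRange(hsv[y-w:y+w,x-w:x+w],lo,hi); cs,_=cv2.findContours(m,cv2.RETR_EXTERNAL,cv2.CHAIN_APPROX_NONE)
    k=np.vstack([a for a in cs if len(a)>3])[:,0,:].astype(float)+[x-w,y-w]
    P=np.array([at(f,p,z) for p in k]).astype(np.float32); q=cv2.minAreaRect(P); cc=cv2.minEnclosingCircle(P)
    b=cv2.boxPoints(q);e=b[1]-b[0];g=b[2]-b[1];e=e if np.hypot(*e)>np.hypot(*g) else g
    print(name,np.round(q[0],1),np.round(q[1],1),"long dir",round(float(np.arctan2(e[1],e[0])),3),"circ",np.round(cc[0],1),round(cc[1],1))
seg("nest_pad",(177,205),34,(50,80,20),(85,255,255),4)
seg("nest_valve",(284,172),28,(0,120,60),(8,255,255),4)
seg("nest_valve+",(284,172),28,(170,120,60),(180,255,255),4)
seg("nest_piston",(397,160),22,(100,120,40),(125,255,255),4)
seg("nest_union",(510,194),22,(18,100,60),(35,255,255),4)
seg("piston",(199,281),18,(100,80,20),(125,255,255),48)
seg("union",(408,282),16,(12,100,30),(30,255,255),32)
seg("pad_black",(283,283),28,(0,0,0),(180,255,30),22)
seg("pad_green",(283,283),30,(50,100,20),(85,255,255),6)
seg("valve_black",(493,283),24,(0,0,0),(180,255,30),34)
seg("valve_red",(493,283),24,(0,120,40),(8,255,255),84)
cr=lambda c,w:cv2.resize(im[c[1]-w:c[1]+w,c[0]-w:c[0]+w],(390,290) if 0 else (290,290),interpolation=cv2.INTER_CUBIC)
cv2.imwrite("pics/crop.png",np.vstack([np.hstack([cr((205,295),40),cr((283,283),28)]),np.hstack([cr((408,282),20),cr((493,283),24)])])[:,:,::-1])
E
```

```text
nest_pad [596.5 342.1] [ 57.9 103.3] long dir -0.27 circ [596.6 341.8] 58.2
nest_valve [663.2 119.3] [52.2 70.7] long dir -0.276 circ [663.3 120.1] 42.5Traceback (most recent call last):
  File "<stdin>", line 11, in <module>
  File "<stdin>", line 5, in seg
    return _nx.concatenate(arrs, 0, dtype=dtype, casting=casting)
           ~~~~~~~~~~~~~~~^^^^^^^^^^^^^^^^^^^^^^^^^^^^^^^^^^^^^^^
ValueError: need at least one array to concatenate
```

```bash
python3 - <<'E'
from h import *
f=cams.grab_frame("top"); im=f["image"]; hsv=cv2.cvtColor(im,cv2.COLOR_RGB2HSV)
def seg(name,c,w,lo,hi,z):
    x,y=c; m=cv2.inRange(hsv[y-w:y+w,x-w:x+w],lo,hi); cs,_=cv2.findContours(m,cv2.RETR_EXTERNAL,cv2.CHAIN_APPROX_NONE)
    cs=[a for a in cs if len(a)>3]
    if not cs: print(name,"none");return
    k=np.vstack(cs)[:,0,:].astype(float)+[x-w,y-w]
    P=np.array([at(f,p,z) for p in k]).astype(np.float32); q=cv2.minAreaRect(P); cc=cv2.minEnclosingCircle(P)
    b=cv2.boxPoints(q);e=b[1]-b[0];g=b[2]-b[1];e=e if np.hypot(*e)>np.hypot(*g) else g
    print(name,np.round(q[0],1),np.round(q[1],1),"long dir",round(float(np.arctan2(e[1],e[0])),3),"circ",np.round(cc[0],1),round(cc[1],1))
seg("nest_piston",(397,160),22,(100,120,40),(125,255,255),4)
seg("nest_union",(510,194),22,(18,100,60),(35,255,255),4)
seg("piston",(199,281),18,(100,80,20),(125,255,255),48)
seg("union",(408,282),16,(12,100,30),(30,255,255),32)
seg("pad_black",(283,283),28,(0,0,0),(180,255,30),22)
seg("pad_green",(283,283),30,(50,100,20),(85,255,255),6)
seg("valve_black",(493,283),24,(0,0,0),(180,255,30),34)
seg("valve_red",(493,283),24,(0,120,40),(8,255,255),84)
seg("bottle",(118,258),26,(5,120,30),(18,255,255),90)
cr=lambda c,w:cv2.resize(im[c[1]-w:c[1]+w,c[0]-w:c[0]+w],(290,290),interpolation=cv2.INTER_CUBIC)
cv2.imwrite("pics/crop.png",np.vstack([np.hstack([cr((205,295),40),cr((283,283),28)]),np.hstack([cr((408,282),20),cr((493,283),24)])])[:,:,::-1])
E
```

```text
nest_piston [ 687.7 -117.8] [53.3 52.7] long dir 0.778 circ [ 687.8 -118.2] 27.5
nest_union [ 613.2 -352.8] [55.4 61.8] long dir -0.806 circ [ 613.4 -353.3] 31.4
piston [439.6 284.5] [39.1 39.8] long dir -0.784 circ [439.7 285. ] 21.7
union [ 431.9 -128.1] [44.1 39.8] long dir 1.563 circ [ 431.9 -128.1] 22.9
pad_black [432.7 121. ] [66.7 40.1] long dir 0.119 circ [432.7 120.7] 37.5
pad_green none
valve_black [ 430.2 -293.7] [37.3 52.6] long dir -0.325 circ [ 430.1 -290.5] 29.1
valve_red [ 429.8 -293.7] [28.9 20.8] long dir 1.563 circ [ 429.8 -293.7] 15.9
bottle [481.5 420.7] [56.2 52.7] long dir 1.563 circ [481.8 422.4] 30.4
```

View pics/crop.png

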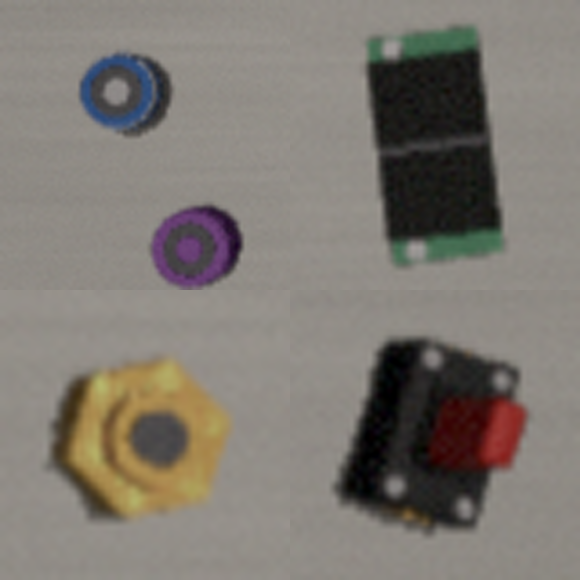

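The crop confirms the choices: blue-ringed piston, pad with black blocks, brass hex union, and valve with the red paddle leaning right from parallax. I compute the poses and the first shifts.

```bash
python3 - <<'E'
from h import *
f=cams.grab_frame("top")
print("valve",at(f,(495.2,282.5),34),"yaw",-.29,"union",at(f,(408.1,282.7),30), "piston",at(f,(198.6,280.7),48))
# scene-cam check, predicted pixels
s=cams.grab_frame("scene");im=s["image"].copy()
for P in [(*at(f,(495.2,282.5),34),84),(432,-128,46),(439.6,284.7,48),(432.7,121,22),(596.5,342,4),(663.2,119.5,4),(687.7,-118,4),(613.3,-353,4)]:
    cv2.drawMarker(im,tuple(int(round(v)) for v in pix(s,P)),(255,0,255),0,7)
cv2.imwrite("pics/chk.png",cv2.resize(im[60:360,130:530],(800,600),interpolation=cv2.INTER_CUBIC)[:,:,::-1])
print(to(430,-292,150,-.29))
E
```

```text
valve [ 429.49563608 -303.66159177] yaw -0.29 union [ 430.43806569 -130.59905263] piston [437.70588777 283.83311884]
(array([ 0.3197, -0.215 ,  0.1001]), array([-0.   ,  0.   ,  0.602]))
```

View pics/chk.png

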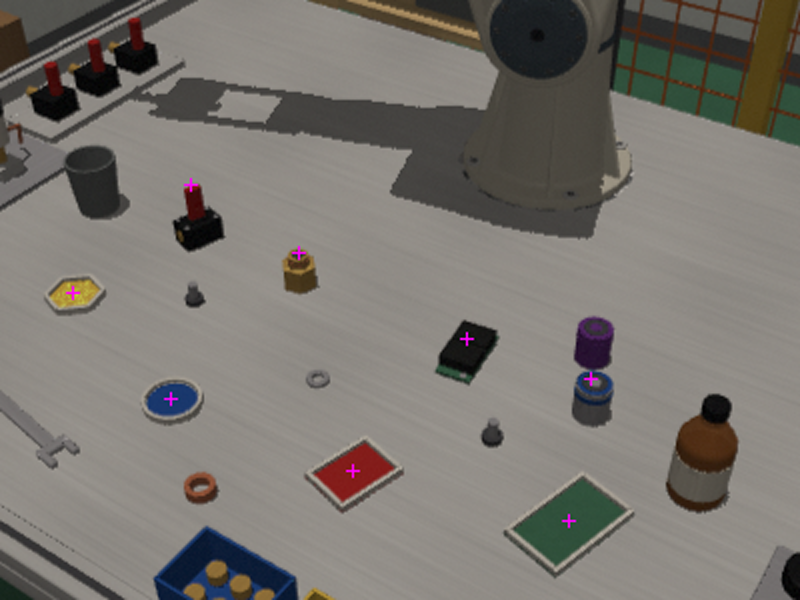

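The markers fall on the parts and nests to within a few mm, with the valve about 3 mm more to +y. I start with the valve.

```bash
python3 -m crank '[[0.316,-0.207,0.1,0,0,0.602,0],[0.316,-0.207,0.1,0,0,0.602,0],[0.316,-0.207,0.1,0,0,0.602,0],[0.316,-0.207,0.1,0,0,0.602,0],[0.316,-0.207,0.1,0,0,0.602,0]]' 40; python3 -c "
from h import *
print(to(429,-301,150,-.29))"
```

```text
clock: 0.8
eef_pos: [341.3, -409.6, 187.4]
tcp_rot: [3.141, -0.001, -0.296]
contact_force: [0.2, -0.8, -0.3]
opening: 1.003
grasp_force: 0.0
(array([ 0.0522, -0.1294,  0.0374]), array([ 0.   , -0.001, -0.006]))
```

```bash
python3 -m crank '[[0.052,-0.129,0.037,0,0,0,0],[0.052,-0.129,0.037,0,0,0,0],[0.052,-0.129,0.037,0,0,0,0],[0.052,-0.129,0.037,0,0,0,0],[0.052,-0.129,0.037,0,0,0,0]]'; python3 -m crank '[[0,0,0,0,0,0,0],[0,0,0,0,0,0,0]]'; python3 -c "
from h import *
print(to(429,-301,150,-.29))"
```

```text
clock: 1.3
eef_pos: [427.7, -301.3, 150.4]
tcp_rot: [-3.142, 0.001, -0.288]
contact_force: [0.7, -0.5, 0.6]
opening: 0.999
grasp_force: 0.0
clock: 1.5
eef_pos: [426.8, -303.2, 151.0]
tcp_rot: [3.141, -0.001, -0.292]
contact_force: [-0.1, -0.8, -0.7]
opening: 1.005
grasp_force: 0.0
(array([ 0.0015, -0.0027,  0.001 ]), array([ 0.   , -0.001, -0.002]))
```

```bash
python3 -m crank '[[0.001,-0.002,0.04,0,0,0,0],[0.001,-0.002,0.084,0,0,0,0],[0.001,-0.002,0.084,0,0,0,0],[0.001,-0.002,0.084,0,0,0,0]]'; python3 -m crank '[[0,0,0,0,0,0,1],[0,0,0,0,0,0,1],[0,0,0,0,0,0,1],[0,0,0,0,0,0,1],[0,0,0,0,0,0,1]]' 50;python3 -m crank '[[0,0,0,0,0,0,1],[0,0,0,0,0,0,1],[0,0,0,0,0,0,1]]' 50; python3 - <<'E'
from h import *
for n,z in(("top",0),("scene",0)):
    f=cams.grab_frame(n);u,v=np.clip(pix(f,(430,-301,60)).astype(int),60,[580,420]); cv2.imwrite(f"pics/g_{n}.png",cv2.resize(f["image"][v-60:v+60,u-60:u+60],(390,390))[:,:,::-1])
a=np.hstack([cv2.imread("pics/g_top.png"),cv2.imread("pics/g_scene.png")]);cv2.imwrite("pics/g1.png",a)
E
```

```text
clock: 1.9
eef_pos: [428.1, -301.0, 66.9]
tcp_rot: [-3.141, 0.002, -0.292]
contact_force: [-0.3, -0.3, 1.0]
opening: 0.996
grasp_force: 0.0
clock: 2.4
eef_pos: [429.0, -300.6, 67.2]
tcp_rot: [3.141, -0.001, -0.29]
contact_force: [0.5, 1.3, 2.9]
opening: 0.145
grasp_force: 5.4
clock: 2.7
eef_pos: [429.0, -300.6, 67.3]
tcp_rot: [3.141, -0.001, -0.29]
contact_force: [-1.1, 1.3, 6.7]
opening: 0.13
grasp_force: 49.0
```

View pics/g1.png

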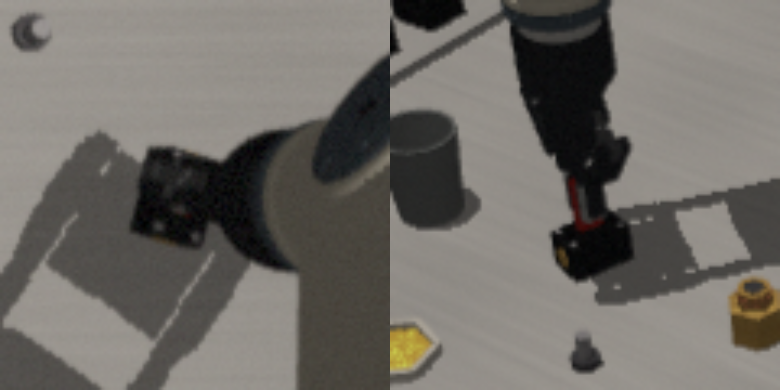

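The paddle is gripped: opening 11 mm, with the fingers on the red lever above the block. I lift and carry it.

```bash
python3 -m crank '[[0,0,-0.03,0,0,0,1],[0,0,-0.08,0,0,0,1],[0,0,-0.08,0,0,0,1],[0,0,-0.08,0,0,0,1]]'; python3 -c "
from h import *
print(to(663.2,119.5,147,-.276))"
```

```text
clock: 3.2
eef_pos: [429.2, -300.7, 147.5]
tcp_rot: [3.141, -0.002, -0.29]
contact_force: [-0.6, 1.3, -3.5]
opening: 0.133
grasp_force: 49.3
(array([ 1.040e-01, -4.696e-01,  3.000e-04]), array([ 0.001, -0.002, -0.014]))
```

```bash
python3 -m crank '[[0.01,-0.045,0,0,0,0.014,1],[0.02,-0.09,0,0,0,0.014,1],[0.03,-0.135,0,0,0,0.014,1],[0.04,-0.18,0,0,0,0.014,1],[0.05,-0.225,0,0,0,0.014,1]]' >/dev/null; python3 -m crank '[[0.01,-0.045,0,0,0,0,1],[0.02,-0.09,0,0,0,0,1],[0.03,-0.135,0,0,0,0,1],[0.04,-0.18,0,0,0,0,1],[0.05,-0.225,0,0,0,0,1]]'>/dev/null;  python3 -m crank '[[0,0,0,0,0,0,1],[0,0,0,0,0,0,1],[0,0,0,0,0,0,1]]'; python3 -c "
from h import *
print(to(663.2,119.5,72,-.276))"
```

```text
clock: 4.5
eef_pos: [654.6, 99.6, 144.9]
tcp_rot: [3.14, 0.003, -0.304]
contact_force: [0.1, 0.0, -3.2]
opening: 0.137
grasp_force: 50.1
(array([ 0.0025, -0.0217,  0.0728]), array([ 0.002,  0.003, -0.028]))
```

```bash
python3 -m crank '[[0.003,-0.022,0.02,0,0,-0.028,1],[0.003,-0.022,0.045,0,0,-0.028,1],[0.003,-0.022,0.055,0,0,-0.028,1],[0.003,-0.022,0.055,0,0,-0.028,1]]';  python3 - <<'E'
from h import *
print(to(663.2,119.5,71.5,-.276))
def pair(P,name,w=55):
    o=[]
    for n in("top","scene"):
        f=cams.grab_frame(n);u,v=np.clip(pix(f,P).astype(int),w,[639-w,479-w]); o.append(cv2.resize(f["image"][v-w:v+w,u-w:u+w],(390,390),interpolation=cv2.INTER_CUBIC))
    cv2.imwrite(f"pics/{name}.png",np.hstack(o)[:,:,::-1])
pair((663,119,20),"v1")
E
```

```text
clock: 4.9
eef_pos: [663.6, 119.1, 89.7]
tcp_rot: [3.139, 0.004, -0.277]
contact_force: [-0.7, 0.2, -1.9]
opening: 0.133
grasp_force: 50.2
(array([-0.0005, -0.0003,  0.0182]), array([ 0.002,  0.004, -0.001]))
```

View pics/v1.png

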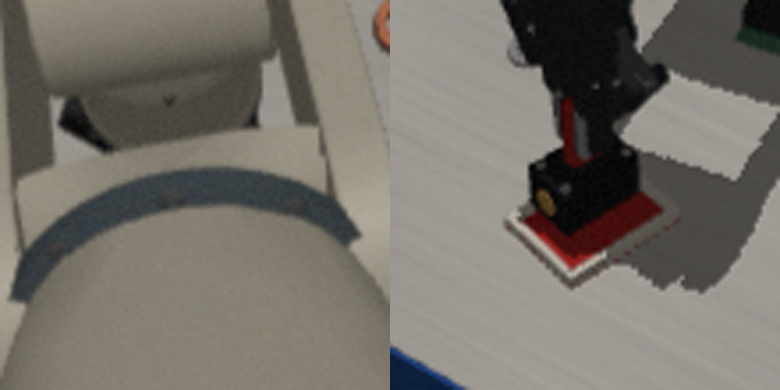

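The valve hovers over its red nest, aligned. I lower, release and retreat, then get the shift to the union.

```bash
python3 -m crank '[[0,0,0.012,0,0,0,1],[0,0,0.0175,0,0,0,1],[0,0,0.0175,0,0,0,1],[0,0,0.0175,0,0,0,1]]'; python3 -m crank '[[0,0,0,0,0,0,0],[0,0,0,0,0,0,0],[0,0,0,0,0,0,0],[0,0,0,0,0,0,0]]'; python3 -m crank '[[0,0,-0.03,0,0,0,0],[0,0,-0.07,0,0,0,0],[0,0,-0.07,0,0,0,0],[0,0,-0.07,0,0,0,0]]'; python3 -c "
from h import *
print(to(431,-129.5,100,-.31))"
```

```text
clock: 5.4
eef_pos: [665.5, 120.6, 74.1]
tcp_rot: [3.141, 0.0, -0.276]
contact_force: [0.5, -0.6, -1.6]
opening: 0.135
grasp_force: 50.3
clock: 5.8
eef_pos: [665.8, 120.6, 74.5]
tcp_rot: [-3.141, -0.001, -0.276]
contact_force: [1.3, -0.5, -0.7]
opening: 0.807
grasp_force: 0.0
clock: 6.2
eef_pos: [666.3, 120.7, 145.4]
tcp_rot: [-3.14, -0.002, -0.276]
contact_force: [0.2, 0.7, -1.1]
opening: 0.998
grasp_force: 0.0
(array([-0.1582,  0.305 ,  0.0447]), array([-0.001, -0.002,  0.034]))
```

```bash
python3 -m crank '[[-0.022,0.042,0,0,0,0.034,0],[-0.044,0.084,0,0,0,0.034,0],[-0.066,0.126,0,0,0,0.034,0],[-0.088,0.168,0,0,0,0.034,0],[-0.11,0.21,0,0,0,0.034,0]]'>/dev/null; python3 -m crank '[[0,0,0,0,0,0,0],[0,0,0,0,0,0,0]]'; python3 - <<'E'
from h import *
print(to(431,-129.5,100,-.31))
f=cams.grab_frame("top");im=f["image"]
cr=lambda c,w:cv2.resize(im[c[1]-w:c[1]+w,c[0]-w:c[0]+w],(390,390),interpolation=cv2.INTER_CUBIC)
cv2.imwrite("pics/v2.png",np.hstack([cr((284,172),30),cr((408,282),30)])[:,:,::-1])
E
```

```text
clock: 6.9
eef_pos: [501.4, -52.1, 143.4]
tcp_rot: [3.141, 0.001, -0.312]
contact_force: [-0.2, -0.4, 0.6]
opening: 1.002
grasp_force: 0.0
(array([-0.0432,  0.0953,  0.0435]), array([ 0.   ,  0.001, -0.002]))
```

View pics/v2.png

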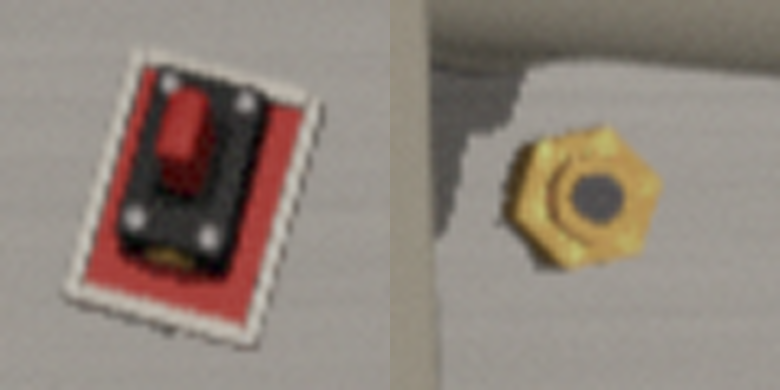

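The valve is inside its red rim, upright and let go. The union is unmoved at about (408,282).

```bash
python3 -m crank '[[-0.022,0.048,0,0,0,0,0],[-0.043,0.095,0.022,0,0,0,0],[-0.043,0.095,0.043,0,0,0,0],[-0.043,0.095,0.043,0,0,0,0],[-0.043,0.095,0.043,0,0,0,0]]'; python3 - <<'E'
from h import *
print(to(431,-129.5,27,-.31))
f=cams.grab_frame("top")
print("valve",at(f,(283.1,166.5),38),"valve paddle top",at(f,(284-30+190/6.5,142+122/6.5),88))
E
```

```text
clock: 7.45
eef_pos: [433.5, -128.2, 101.1]
tcp_rot: [-3.141, 0.001, -0.31]
contact_force: [0.5, 0.0, 0.2]
opening: 0.999
grasp_force: 0.0
(array([-0.002 ,  0.002 ,  0.0741]), array([-0.   ,  0.001,  0.   ]))
valve [666.11762722 118.12388729] valve paddle top [665.96767184 115.16880559]
```

```bash
python3 -m crank '[[-0.002,0.002,0.03,0,0,0,0],[-0.002,0.002,0.06,0,0,0,0],[-0.002,0.002,0.074,0,0,0,0],[-0.002,0.002,0.074,0,0,0,0],[-0.002,0.002,0.074,0,0,0,0]]'; python3 -m crank '[[0,0,0,0,0,0,1],[0,0,0,0,0,0,1],[0,0,0,0,0,0,1],[0,0,0,0,0,0,1],[0,0,0,0,0,0,1]]' 50; python3 -m crank '[[0,0,0,0,0,0,1],[0,0,0,0,0,0,1]]'; python3 -m crank '[[0,0,-0.02,0,0,0,1],[0,0,-0.05,0,0,0,1],[0,0,-0.05,0,0,0,1],[0,0,-0.05,0,0,0,1]]' 50; python3 - <<'E'
from h import *
print(to(613.3,-353,80,-.31))
E
```

```text
clock: 8.0
eef_pos: [431.4, -129.7, 27.9]
tcp_rot: [-3.142, -0.001, -0.309]
contact_force: [0.3, 0.4, 1.5]
opening: 1.002
grasp_force: 0.0
clock: 8.5
eef_pos: [430.6, -130.2, 28.0]
tcp_rot: [-3.141, -0.001, -0.31]
contact_force: [-1.5, 2.1, 10.5]
opening: 0.46
grasp_force: 50.1
clock: 8.7
eef_pos: [430.6, -130.2, 28.0]
tcp_rot: [-3.141, -0.001, -0.31]
contact_force: [-1.2, 1.8, 9.8]
opening: 0.458
grasp_force: 50.1
clock: 9.1
eef_pos: [430.4, -130.2, 77.6]
tcp_rot: [-3.142, -0.002, -0.31]
contact_force: [-0.5, 0.4, -1.3]
opening: 0.456
grasp_force: 52.0
(array([ 0.2422,  0.1563, -0.002 ]), array([-0.   , -0.002, -0.   ]))
```

```bash
python3 -m crank '[[0.039,0.025,0,0,0,0,1],[0.078,0.05,0,0,0,0,1],[0.117,0.075,0,0,0,0,1],[0.156,0.1,0,0,0,0,1],[0.195,0.125,0,0,0,0,1]]'>/dev/null; python3 -m crank '[[0.035,0.022,0,0,0,0,1],[0.047,0.031,0,0,0,0,1],[0.047,0.031,0,0,0,0,1],[0.047,0.031,0,0,0,0,1]]'; python3 - <<'E'
from h import *
print(to(613.3,-353,34,-.31))
E
```

```text
clock: 10.0
eef_pos: [611.4, -351.7, 75.0]
tcp_rot: [-3.141, 0.003, -0.311]
contact_force: [-0.6, 0.5, -1.4]
opening: 0.456
grasp_force: 51.7
(array([0.0023, 0.0007, 0.041 ]), array([-0.001,  0.003, -0.001]))
```

```bash
python3 -m crank '[[0.002,0,0.02,0,0,0,1],[0.002,0,0.033,0,0,0,1],[0.002,0,0.038,0,0,0,1],[0.002,0,0.041,0,0,0,1],[0.002,0,0.041,0,0,0,1]]'; python3 - <<'E'
from h import *
print(to(613.3,-353,32.5,-.31))
def pair(P,name,w=45):
    o=[]
    for n in("top","scene"):
        f=cams.grab_frame(n);u,v=np.clip(pix(f,P).astype(int),w,[639-w,479-w]); o.append(cv2.resize(f["image"][v-w:v+w,u-w:u+w],(390,390),interpolation=cv2.INTER_CUBIC))
    cv2.imwrite(f"pics/{name}.png",np.hstack(o)[:,:,::-1])
pair((613,-353,20),"u1")
E
```

```text
clock: 10.5
eef_pos: [614.5, -352.8, 35.6]
tcp_rot: [-3.141, 0.001, -0.31]
contact_force: [0.0, -0.5, -1.7]
opening: 0.455
grasp_force: 51.9
(array([-0.0011,  0.0006,  0.0031]), array([-0.   ,  0.001,  0.   ]))
```

View pics/u1.png

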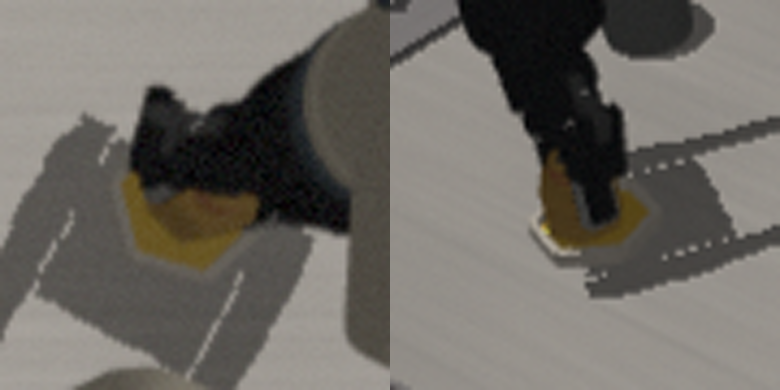

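The union is inside the pocket, maybe 3 mm towards −y of centre. I nudge it, lower and release.

```bash
python3 -m crank '[[0,-0.002,0,0,0,0,1],[0,-0.002,0.0025,0,0,0,1],[0,-0.002,0.0025,0,0,0,1]]'; python3 -m crank '[[0,0,0,0,0,0,0],[0,0,0,0,0,0,0],[0,0,0,0,0,0,0],[0,0,0,0,0,0,0]]'; python3 -m crank '[[0,0,-0.03,0,0,0,0],[0,0,-0.07,0,0,0,0],[0,0,-0.12,0,0,0,0],[0,0,-0.12,0,0,0,0]]'; python3 -c "
from h import *
print(to(432.7,121,120,.119))"
```

```text
clock: 10.9
eef_pos: [615.3, -351.1, 33.6]
tcp_rot: [3.142, -0.0, -0.31]
contact_force: [-0.5, 0.3, -2.4]
opening: 0.456
grasp_force: 51.9
clock: 11.3
eef_pos: [615.5, -351.3, 33.8]
tcp_rot: [3.142, -0.0, -0.31]
contact_force: [0.2, -0.1, -1.0]
opening: 1.001
grasp_force: 0.0
clock: 11.7
eef_pos: [619.1, -353.4, 161.6]
tcp_rot: [3.139, -0.011, -0.31]
contact_force: [0.2, 0.3, 0.4]
opening: 0.999
grasp_force: 0.0
(array([-0.3228, -0.3949,  0.0369]), array([ 0.005, -0.011, -0.429]))
```

```bash
python3 -m crank '[[-0.03,-0.036,0,0,0,-0.1,0],[-0.06,-0.073,0,0,0,-0.2,0],[-0.09,-0.11,0,0,0,-0.3,0],[-0.12,-0.147,0,0,0,-0.4,0],[-0.15,-0.184,0,0,0,-0.429,0]]'>/dev/null; python3 -m crank '[[0,0,0,0,0,0,0],[0,0,0,0,0,0,0]]'>/dev/null; python3 - <<'E'
from h import *
print(to(432.7,121,105,.119))
E
```

```text
(array([-0.0652, -0.2601,  0.0488]), array([ 0.   , -0.001,  0.002]))
```

```bash
python3 -m crank '[[-0.012,-0.048,0,0,0,0,0],[-0.024,-0.096,0,0,0,0,0],[-0.036,-0.144,0,0,0,0,0],[-0.048,-0.192,0,0,0,0,0],[-0.06,-0.24,0.02,0,0,0,0]]'>/dev/null; python3 -m crank '[[-0.005,-0.02,0.028,0,0,0,0],[-0.005,-0.02,0.028,0,0,0,0],[-0.005,-0.02,0.028,0,0,0,0]]'; python3 - <<'E'
from h import *
print(to(432.7,121,27,.119))
f=cams.grab_frame("top");im=f["image"]
cr=lambda c,w:cv2.resize(im[c[1]-w:c[1]+w,c[0]-w:c[0]+w],(390,390),interpolation=cv2.INTER_CUBIC)
cv2.imwrite("pics/u2.png",np.hstack([cr((510,194),30),cr((283,283),50)])[:,:,::-1])
E
```

```text
clock: 13.2
eef_pos: [435.1, 117.0, 106.7]
tcp_rot: [3.141, 0.001, 0.119]
contact_force: [-0.7, -0.9, 0.4]
opening: 0.999
grasp_force: 0.0
(array([-0.0019, -0.0043,  0.0797]), array([0.   , 0.001, 0.   ]))
```

View pics/u2.png

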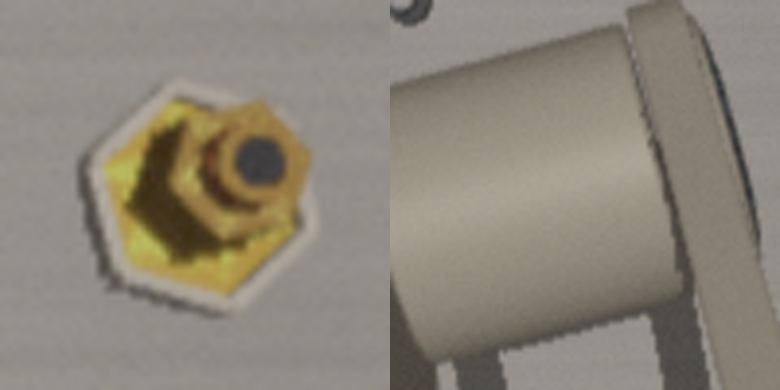

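The union sits in the hex pocket, within about 4 mm of centre by neck-top parallax. Next is the pad.

```bash
python3 -m crank '[[-0.002,-0.004,0.03,0,0,0,0],[-0.002,-0.004,0.06,0,0,0,0],[-0.002,-0.004,0.078,0,0,0,0],[-0.002,-0.004,0.078,0,0,0,0],[-0.002,-0.004,0.078,0,0,0,0]]'; python3 -m crank '[[0,0,0,0,0,0,1],[0,0,0,0,0,0,1],[0,0,0,0,0,0,1],[0,0,0,0,0,0,1],[0,0,0,0,0,0,1]]' 60; python3 -m crank '[[0,0,0,0,0,0,1],[0,0,0,0,0,0,1]]'; python3 -m crank '[[0,0,-0.02,0,0,0,1],[0,0,-0.06,0,0,0,1],[0,0,-0.06,0,0,0,1],[0,0,-0.06,0,0,0,1]]'; python3 - <<'E'
from h import *
print(to(596.5,342,85,-.27))
E
```

```text
clock: 13.75
eef_pos: [433.2, 120.4, 29.7]
tcp_rot: [-3.142, -0.001, 0.117]
contact_force: [0.2, 0.2, 0.7]
opening: 1.001
grasp_force: 0.0
clock: 14.25
eef_pos: [432.8, 121.3, 30.2]
tcp_rot: [-3.141, -0.002, 0.119]
contact_force: [-2.2, -1.1, 15.5]
opening: 0.498
grasp_force: 59.0
clock: 14.45
eef_pos: [432.8, 121.3, 30.1]
tcp_rot: [-3.141, -0.002, 0.119]
contact_force: [-2.4, -1.7, 14.3]
opening: 0.493
grasp_force: 59.0
clock: 14.85
eef_pos: [432.6, 121.3, 89.7]
tcp_rot: [-3.141, -0.002, 0.119]
contact_force: [-0.6, 0.8, -3.2]
opening: 0.491
grasp_force: 63.6
(array([ 0.189 , -0.1997,  0.0052]), array([-0.001, -0.002,  0.389]))
```

```bash
python3 -m crank '[[0.034,-0.036,0,0,0,0.1,1],[0.068,-0.072,0,0,0,0.2,1],[0.102,-0.108,0,0,0,0.3,1],[0.136,-0.144,0,0,0,0.389,1],[0.17,-0.18,0,0,0,0.389,1]]'>/dev/null; python3 -m crank '[[0,0,0,0,0,0,1],[0,0,0,0,0,0,1]]'; python3 - <<'E'
from h import *
print(to(596.5,342,34,-.27))
E
```

```text
clock: 15.55
eef_pos: [578.5, 320.1, 86.5]
tcp_rot: [3.139, 0.002, -0.269]
contact_force: [0.0, 0.5, -3.0]
opening: 0.492
grasp_force: 63.6
(array([ 0.0117, -0.026 ,  0.0525]), array([0.002, 0.002, 0.001]))
```

```bash
python3 -m crank '[[0.012,-0.026,0.01,0,0,0,1],[0.012,-0.026,0.03,0,0,0,1],[0.012,-0.026,0.042,0,0,0,1],[0.012,-0.026,0.042,0,0,0,1],[0.012,-0.026,0.042,0,0,0,1]]'; python3 - <<'E'
from h import *
print(to(596.5,342,34.5,-.27))
def pair(P,name,w=50):
    o=[]
    for n in("top","scene"):
        f=cams.grab_frame(n);u,v=np.clip(pix(f,P).astype(int),w,[639-w,479-w]); o.append(cv2.resize(f["image"][v-w:v+w,u-w:u+w],(390,390),interpolation=cv2.INTER_CUBIC))
    cv2.imwrite(f"pics/{name}.png",np.hstack(o)[:,:,::-1])
pair((596,342,20),"p1")
E
```

```text
clock: 16.05
eef_pos: [597.1, 340.7, 46.5]
tcp_rot: [3.14, 0.001, -0.271]
contact_force: [0.3, -0.5, -1.1]
opening: 0.491
grasp_force: 63.6
(array([-0.0009, -0.0011,  0.012 ]), array([ 0.001,  0.001, -0.001]))
```

View pics/p1.png

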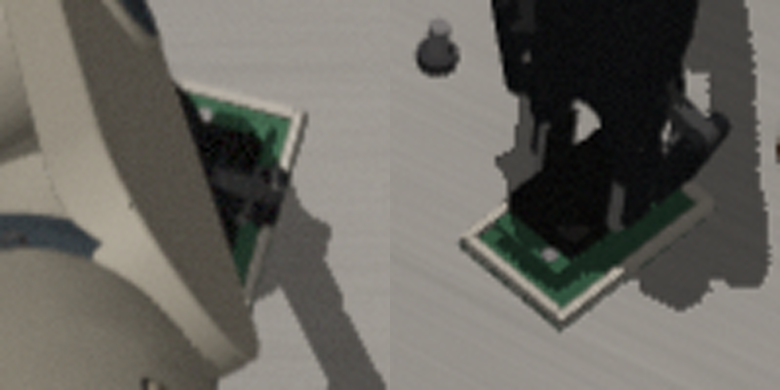

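The pad is aligned over its green pocket. I lower, release and retreat.

```bash
python3 -m crank '[[0,0,0.006,0,0,0,1],[0,0,0.0115,0,0,0,1],[0,0,0.0115,0,0,0,1],[0,0,0.0115,0,0,0,1]]'; python3 -c "
from h import *
print(to(596.5,342,34.5,-.27))"
```

```text
clock: 16.55
eef_pos: [597.8, 341.7, 35.2]
tcp_rot: [3.141, 0.0, -0.27]
contact_force: [0.6, -0.5, -2.0]
opening: 0.495
grasp_force: 63.6
(array([-0.0013,  0.0001,  0.0007]), array([ 0.,  0., -0.]))
```

```bash
python3 -m crank '[[0,0,0,0,0,0,0],[0,0,0,0,0,0,0],[0,0,0,0,0,0,0],[0,0,0,0,0,0,0]]'; python3 -m crank '[[0,0,-0.03,0,0,0,0],[0,0,-0.08,0,0,0,0],[0,0,-0.08,0,0,0,0],[0,0,-0.08,0,0,0,0]]'; python3 -c "
from h import *
print(to(439.3,284.5,105,.42))"
```

```text
clock: 16.95
eef_pos: [598.2, 341.9, 35.7]
tcp_rot: [-3.141, -0.0, -0.27]
contact_force: [-0.8, -0.5, 0.0]
opening: 1.002
grasp_force: 0.0
clock: 17.35
eef_pos: [598.9, 342.4, 117.2]
tcp_rot: [-3.139, -0.002, -0.27]
contact_force: [-0.4, 0.6, -0.5]
opening: 0.999
grasp_force: 0.0
(array([-0.1384,  0.0984,  0.0116]), array([-0.001, -0.003, -0.69 ]))
```

```bash
python3 -m crank '[[-0.035,0.025,0,0,0,-0.14,0],[-0.07,0.05,0,0,0,-0.28,0],[-0.105,0.074,0,0,0,-0.42,0],[-0.138,0.098,0,0,0,-0.56,0],[-0.138,0.098,0.01,0,0,-0.69,0]]'>/dev/null; python3 -m crank '[[0,0,0,0,0,0,0],[0,0,0,0,0,0,0]]'; python3 - <<'E'
from h import *
print(to(439.3,284.5,31,.42))
f=cams.grab_frame("scene");im=f["image"]
cr=lambda c,w:cv2.resize(im[c[1]-w:c[1]+w,c[0]-w:c[0]+w],(390,390),interpolation=cv2.INTER_CUBIC)
cv2.imwrite("pics/p2.png",np.hstack([cr((415,320),45),cr((425,240),60)])[:,:,::-1])
E
```

```text
clock: 18.05
eef_pos: [439.0, 284.3, 104.9]
tcp_rot: [3.141, 0.001, 0.416]
contact_force: [0.7, 0.7, 0.7]
opening: 1.001
grasp_force: 0.0
(array([ 0.0004, -0.0001,  0.0739]), array([ 0.   ,  0.001, -0.004]))
```

View pics/p2.png

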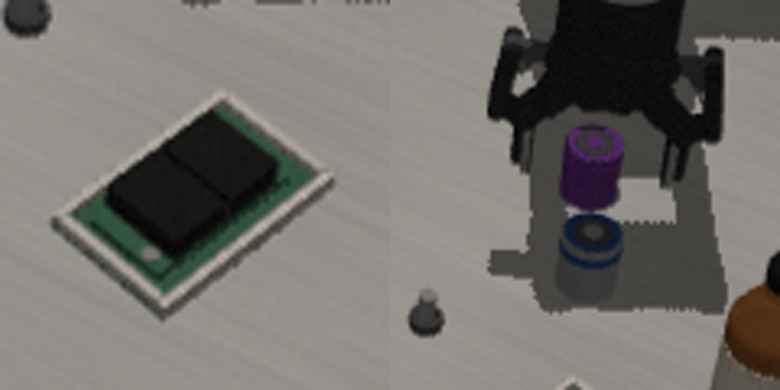

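The pad is flat in its pocket, and the gripper straddles the blue-banded piston with the purple one clear of the fingers. I descend and grip.

```bash
python3 -m crank '[[0,0,0.03,0,0,0,0],[0,0,0.06,0,0,0,0],[0,0,0.073,0,0,0,0],[0,0,0.073,0,0,0,0],[0,0,0.073,0,0,0,0]]'; python3 -m crank '[[0,0,0,0,0,0,1],[0,0,0,0,0,0,1],[0,0,0,0,0,0,1],[0,0,0,0,0,0,1],[0,0,0,0,0,0,1]]' 50; python3 -m crank '[[0,0,0,0,0,0,1],[0,0,0,0,0,0,1]]'; python3 -m crank '[[0,0,-0.03,0,0,0,1],[0,0,-0.08,0,0,0,1],[0,0,-0.12,0,0,0,1],[0,0,-0.12,0,0,0,1]]'; python3 - <<'E'
from h import *
print(to(687.7,-118,151,.1))
E
```

```text
clock: 18.6
eef_pos: [439.4, 284.4, 32.8]
tcp_rot: [-3.142, -0.0, 0.419]
contact_force: [-0.0, -0.1, -0.2]
opening: 0.996
grasp_force: 0.0
clock: 19.1
eef_pos: [439.4, 284.7, 33.5]
tcp_rot: [-3.141, -0.002, 0.42]
contact_force: [-2.0, 0.1, 8.3]
opening: 0.463
grasp_force: 49.5
clock: 19.3
eef_pos: [439.3, 284.7, 33.5]
tcp_rot: [-3.141, -0.002, 0.42]
contact_force: [-1.6, 0.6, 9.1]
opening: 0.465
grasp_force: 49.5
clock: 19.7
eef_pos: [441.5, 285.9, 157.7]
tcp_rot: [-3.14, -0.009, 0.42]
contact_force: [1.2, 0.9, -2.0]
opening: 0.466
grasp_force: 51.5
(array([0.0601, 0.4692, 0.0066]), array([-0.003, -0.009,  0.32 ]))
```

```bash
python3 -m crank '[[0.006,0.045,0,0,0,0.1,1],[0.012,0.09,0,0,0,0.2,1],[0.018,0.135,0,0,0,0.32,1],[0.024,0.18,0,0,0,0.32,1],[0.03,0.225,0,0,0,0.32,1]]'>/dev/null; python3 -m crank '[[0,0,0,0,0,0,1],[0,0,0,0,0,0,1]]'>/dev/null; python3 - <<'E'
from h import *
print(to(687.7,-118,110,.1))
E
```

```text
(array([0.1095, 0.2195, 0.0411]), array([-0.   ,  0.002, -0.003]))
```

```bash
python3 -m crank '[[0.022,0.044,0,0,0,0,1],[0.044,0.088,0,0,0,0,1],[0.066,0.132,0,0,0,0,1],[0.088,0.176,0,0,0,0,1],[0.11,0.22,0.01,0,0,0,1]]'>/dev/null; python3 -m crank '[[0,0,0.03,0,0,0,1],[0,0,0.031,0,0,0,1],[0,0,0.031,0,0,0,1]]'>/dev/null; python3 - <<'E'
from h import *
print(to(687.7,-118,38,.1))
E
```

```text
(array([0.    , 0.003 , 0.0721]), array([-0.001,  0.004,  0.001]))
```

```bash
python3 -m crank '[[0,0.003,0.03,0,0,0,1],[0,0.003,0.055,0,0,0,1],[0,0.003,0.065,0,0,0,1],[0,0.003,0.065,0,0,0,1],[0,0.003,0.065,0,0,0,1]]'; python3 - <<'E'
from h import *
print(to(687.7,-118,38,.1))
def pair(P,name,w=45):
    o=[]
    for n in("top","scene"):
        f=cams.grab_frame(n);u,v=np.clip(pix(f,P).astype(int),w,[639-w,479-w]); o.append(cv2.resize(f["image"][v-w:v+w,u-w:u+w],(390,390),interpolation=cv2.INTER_CUBIC))
    cv2.imwrite(f"pics/{name}.png",np.hstack(o)[:,:,::-1])
pair((688,-118,20),"q1")
E
```

```text
clock: 21.7
eef_pos: [690.3, -119.2, 48.0]
tcp_rot: [3.141, -0.002, 0.101]
contact_force: [0.2, 0.3, -2.1]
opening: 0.465
grasp_force: 52.2
(array([-0.0025, -0.0014,  0.01  ]), array([ 0.   , -0.002,  0.001]))
```

View pics/q1.png

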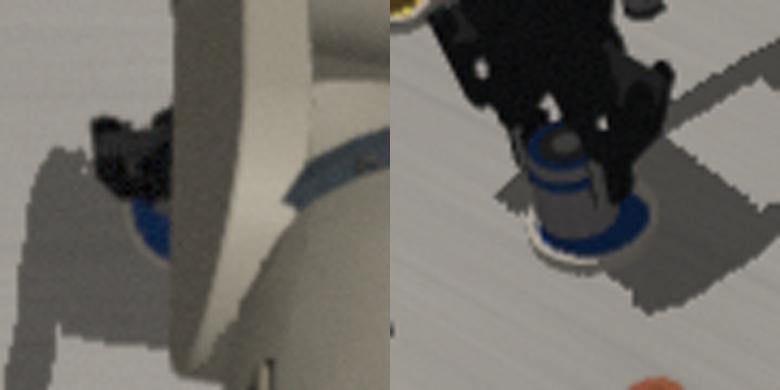

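The piston is over its blue pocket but about 5 mm off towards scene-left. I correct, lower and release.

```bash
python3 -m crank '[[-0.003,-0.004,0.003,0,0,0,1],[-0.003,-0.004,0.007,0,0,0,1],[-0.003,-0.004,0.0095,0,0,0,1],[-0.003,-0.004,0.0095,0,0,0,1]]'; python3 -m crank '[[0,0,0,0,0,0,0],[0,0,0,0,0,0,0],[0,0,0,0,0,0,0],[0,0,0,0,0,0,0]]'; python3 -m crank '[[0,0,-0.03,0,0,0,0],[0,0,-0.08,0,0,0,0],[0,0,-0.12,0,0,0,0],[0,0,-0.12,0,0,0,0]]'; python3 -m crank '[[-0.05,0,0,0,0,0,0],[-0.1,0,0,0,0,0,0],[-0.15,0,0,0,0,0,0],[-0.2,0,0,0,0,0,0],[-0.25,0,0,0,0,0,0]]';python3 -m crank '[[-0.05,0,0,0,0,0,0],[-0.05,0,0,0,0,0,0]]'; python3 - <<'E'
from h import *
o=[]
f=cams.grab_frame("top");im=f["image"];t=f
for c in((397,160),(510,194),(284,172),(177,205)):
    w=32;o.append(cv2.resize(im[c[1]-w:c[1]+w,c[0]-w:c[0]+w],(200,200),interpolation=cv2.INTER_CUBIC))
f=cams.grab_frame("scene");im=f["image"];q=[]
for P in((688,-118,20),(613,-353,20),(663,119,20),(596,342,10)):
    u,v=pix(f,P).astype(int);w=32;q.append(cv2.resize(im[v-w:v+w,u-w:u+w],(200,200),interpolation=cv2.INTER_CUBIC))
cv2.imwrite("pics/fin.png",np.vstack([np.hstack(o),np.hstack(q)])[:,:,::-1])
E
```

```text
clock: 22.2
eef_pos: [685.9, -116.0, 37.6]
tcp_rot: [-3.141, 0.001, 0.1]
contact_force: [-4.3, 1.4, 5.9]
opening: 0.466
grasp_force: 53.0
clock: 22.6
eef_pos: [686.2, -116.2, 36.9]
tcp_rot: [3.142, -0.0, 0.1]
contact_force: [0.3, 0.1, -0.2]
opening: 1.0
grasp_force: 0.0
clock: 23.0
eef_pos: [689.8, -116.8, 163.7]
tcp_rot: [3.139, -0.01, 0.1]
contact_force: [0.1, -1.1, 1.5]
opening: 0.995
grasp_force: 0.0
clock: 23.5
eef_pos: [435.1, -140.9, 156.4]
tcp_rot: [-3.141, 0.0, 0.1]
contact_force: [-0.1, -0.6, 0.6]
opening: 1.0
grasp_force: 0.0
clock: 23.7
eef_pos: [380.4, -144.9, 155.5]
tcp_rot: [-3.139, 0.006, 0.098]
contact_force: [0.0, -0.2, 1.5]
opening: 1.001
grasp_force: 0.0
```

View pics/fin.png

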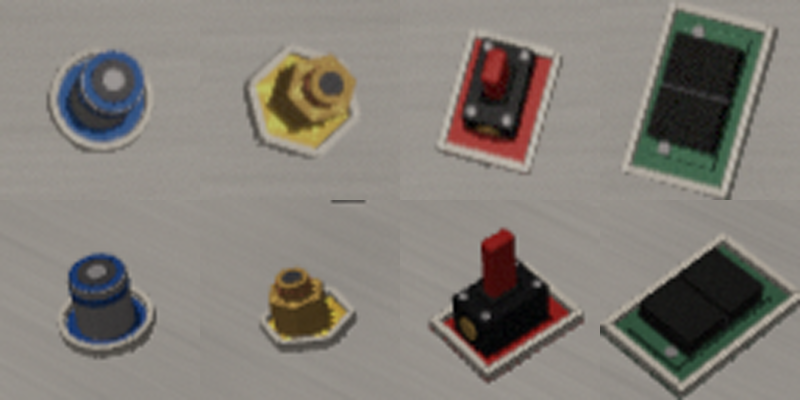

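All four parts look seated. The union is a bit off-centre, so I triangulate the top faces to confirm heights and offsets.

```bash
python3 - <<'E'
from h import *
t=cams.grab_frame("top");s=cams.grab_frame("scene")
def sc(P,c,i): u,v=pix(s,P).astype(int); return (u-32+(c[0]-200*i)/3.125, v-32+(c[1]-200)/3.125)
def tp(C,c,i): return (C[0]-32+(c[0]-200*i)/3.125, C[1]-32+c[1]/3.125)
def tri(n,a,b,nest):
    p,d=ray(t,a);q,e=ray(s,b); k=np.linalg.lstsq(np.stack([d,-e],1),q-p,rcond=None)[0]
    A,B=p+d*k[0],q+e*k[1]; print(n,np.round((A+B)/2-[*nest,0],1),"gap",round(np.linalg.norm(A-B),1))
tri("piston",tp((397,160),(114,79),0),sc((688,-118,20),(97,270),0),(687.7,-118))
tri("union",tp((510,194),(331,83),1),sc((613,-353,20),(291,276),1),(613.3,-353))
tri("valve bolts",tp((284,172),(498,86),2),sc((663,119,20),(501,296),2),(663.2,119.5))
tri("pad seam",tp((177,205),(696,93),3),sc((596,342,10),(700,295),3),(596.5,342))
def full(P): print(np.round(pix(s,P),0))
sub=s["image"]; cv2.imwrite("pics/un.png",cv2.resize(sub[int(pix(s,(613,-353,20))[1])-28:,:][:56,int(pix(s,(613,-353,20))[0])-28:][:,:56],(560,560),interpolation=cv2.INTER_CUBIC)[:,:,::-1])
E
```

```text
piston [-0.  -0.  50.1] gap 3.4
union [ 2.4 -1.7 46.5] gap 2.1
valve bolts [ 2.7 -0.5 27.1] gap 2.0
pad seam [ 0.1 -2.2 17.1] gap 1.6
```

View pics/un.png

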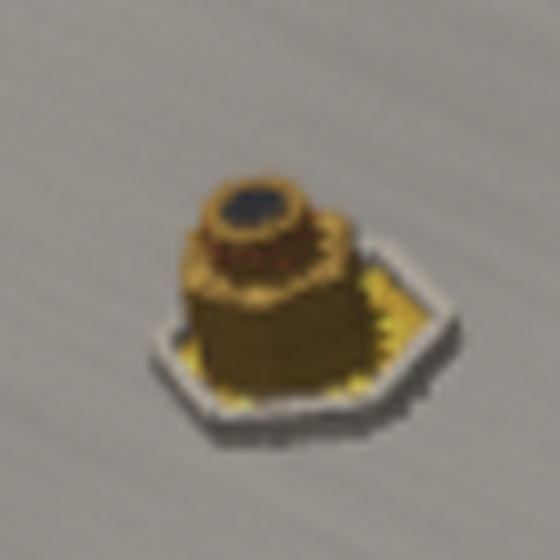

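The union stands flat on the yellow floor inside the rim, within about 3 mm of centre, and the others are within 3 mm too. I hand in.

```bash
python3 -c "
from rig import sign_off
print(sign_off())"
```

```text
the job is handed in; nothing more can be done
None
```

The piston, pad, valve and union are each set in their own nest and let go, measured about 3 mm or less off centre; I handed the job in at about 24 s of the 106 s, the bottle was never approached, and the hand-in returned no verdict.

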